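Fit the lemon cone to the juicer's flatted spindle and hold it for the grub screw

ROBOT

A 7-joint arm with a two-finger parallel gripper is mounted at the origin on a cart in front of the work surface, level with it; the furniture and walls round the work are solid. World frame = base frame: x ahead of the robot, y to its left, z up, the work surface at z = 0. Lengths are in m, angles in rad, forces in N, time in s.
With the tool pointing down it reaches from about 0.4 to 0.85 m from the base axis. Payload 10.4 kg.
Tool frame: the origin (TCP) lies at the centre of the arm's flange, where the gripper is bolted on; the fingertips stand 173 mm ahead of it and the grasp point (between the pads) lies 155 mm ahead of it; z points along the fingers, y is the line along which they close (so a half turn about z gives the same grasp; the last joint's range is limited). The gripper opens to 85 mm and grips with 20 to 120 N. Pads are 22 mm wide; open, the fingers measure 114 mm over their backs; the gripper's body (76 mm by 85 mm) begins 54 mm behind the grasp point. The pads swing forward as they close: fully open they stand 13 mm farther back than shut.
Start: joints at [1.314, 0.332, -0.065, 1.46, 0.022, 1.35, -0.088], TCP at [0.145, -0.608, 0.405] pointing down, gripper open.
Joint ranges: [-2.6, 2.6], [-0.5, 2.12], [-1.47, 1.34], [0.16, 2.42], [-1.27, 4.41], [0.06, 2.06], [-2.6, 2.6]. Speed limits (rad/s): [2.22, 2.22, 2.79, 2.79, 3.14, 3.14, 3.14].

INTERFACE

Orientations are given as a unit quaternion [x, y, z, w].
In Python, from workcell import manip, viewer, finder gives the robot as it stands.
- The arm moves only by the tool arm_command, never from a script. Its argument "plan" is a list of rows, each an object with "dp": the shift along the tool's x, y, z in mm, a list of three; "spin": the turn about the tool's z in rad. A call has 1 to 5 rows; each row shifts and turns the commanded pose from where the row before left it, along the tool's axes as they then stand; what a row does not reach is not made up. A row lasts 1/10 s, in which the tool goes at most 50 mm and 8.59 degrees, less where a joint would pass 70% of its speed; a pose out of reach is approached as far as the arm can. A call is refused whole if a number of a shift passes 50 or a number of a turn 0.15, either way. A call with a gripper value outside its range is refused whole. "grip" is the closure, from -1 (fully open) to 1 (shut), set as the call begins (left out, the last holds). The fingers move at their own pace and stop on an object; "newtons" is the grip in N (left out, the last holds). Time passes only in rows, so rows that do not move let the fingers close. It gives the time, the measured TCP pose, the force, the opening and the grip force at its end, in the units of the state.
- manip.get_obs(): the state, without advancing time (a new reading comes with each control period).
- viewer.camera(name): name is "scene" or "top" or "wrist"; returns the picture (480x640x3 uint8, blue, green, red); there is no depth.
- viewer.camera_params(name): a dict with "vertical_fov" (degrees; the focal length in pixels is half the picture's height over the tangent of half this angle, whatever the lens; pixels are square), "cx", "cy" (the principal point, pixels), "R" (3x3) and "t" (3): a world point X has camera coordinates R X + t; the wrist camera has in their place "T_tool_cam" (4x4, takes a point from camera to tool coordinates, whose origin is the TCP and whose axes are the flange's). Camera axes: x right, y down, z forward; pixel columns grow to the right and rows downward; lengths in m; the calibration is good to about 2 mm. A picture is of the moment at which its call begins: read the wrist's pose just before it. camera_params takes no time and is no camera call.
- manip.hand_in(): hands the job in; it is judged then, once.
Trained networks look in the newest picture that a camera, given by its name, has taken for a name from the list of things; names that differ only in an ending like _2 or _b are one class to them, and where a whole thing is asked for, a point or a joint stands for the part that bears it (a point fixed in the world has none). Each returns a list of dicts, best first, with "score" (0 to 1); they miss things now and then, are a little off and sometimes report something else, mostly with a low value. They report only what shows in the picture. A call takes as long as a camera call. They do not tell look-alikes from the thing itself.
- finder.find_in(camera, thing): "position" ([x, y, z] in m, in world coordinates, good to about 4 mm: the middle of the surface that is visible of it).
The state is a dict: "clock": time; "joint_pos": joint angles; "joint_velocities": joint speeds; "tau": joint torques, N m; "position": TCP position; "ee_rot": TCP orientation; "ft_force": force on the tool from outside, world axes, zero at the start; "torque": the same for the moment, N m; "grip_width": opening from 0.0 (shut) to 1.0 (fully open); "grasp_force": force on a finger pad.
Only numpy, scipy, OpenCV 4.12 (cv2) and the standard library are available. Lean on these libraries where they do the work, as an engineer would, in place of code of your own. Each camera call takes 0.05 s, during which the arm holds its last target. There are 200 camera calls.

TASK

We are changing the juicer over from oranges to lemons, with its bowl off: first put the big orange cone back upright in its own wide seat of the cone rack and let go of it. Then turn the bare spindle with the fingers, feeling for its flat, until the flat faces the notch in the ring on top of the machine, and let go; then fit the small lemon cone over the spindle with its grub screw looking out through the notch, all the way down onto the shoulder. Finish while still holding the cone, pressing it down firmly (about 10 N), so that I can do up the screw through the notch, and leave the glass and the shakers where they are.

Things in the scene. Friction and masses are not known exactly. Their poses are not given: they have to be found in the camera images.
- juicer: motor base of a citrus juicer, bowl off: upright round metal body 143 mm across, fixed; origin at the centre of its underside, z up. Deck 120 mm up; on it the bowl-seat ring, radius 58 mm inside, 63.5 mm outside, 20 mm high, with one gap (the spout notch, 27 mm wide) towards the body's -x axis, the side of the rocker switch. The spindle stands in the middle of the deck.
- spout_notch (a point): middle of the notch in the ring, at deck height; straight out from the spindle axis, 61 mm from it
- shoulder (a point): centre of the upper face of the spindle's round shoulder (29 mm across, 6 mm above the deck, on the juicer's axis): the seated cone's underside rests on it
- spindle_top (a point): centre of the spindle's top end, on its axis; the frame turns with the spindle, -x points out of its flat, z up. The spindle is an upright steel shaft 18 mm thick, 28 mm high above the shoulder (top 3 mm chamfered), with one flat along its length: fingers close to 14 mm across flat and back, to 18 mm across the round sides
- spindle_flat (a point): middle of the spindle's flat, 5 mm from the axis and 14 mm above the shoulder; turns with the spindle. The spindle turns without end either way about z against a light friction of 0.03 N m, stays where it is left, and does not move otherwise
- rack: light wooden block 100 x 172 x 20 mm (x, y, z), fixed to the counter, with two round seats 8 mm deep, and in front (-x side) of each a white picture label (disc: orange; small oval: lemon); origin at the centre of its underside
- wide_seat (a point): centre of the floor of the wide seat (61 mm across, 12 mm above the counter), where the orange cone belongs
- orange_cone: big white juicer cone, 64 mm high: upright cylindrical skirt 56 mm across and 34 mm high with a ribbed dome on it; origin at the centre of its underside. It starts standing on a black ribbed bar mat 8 mm thick. About 0.11 kg.
- lemon_cone: small white juicer cone, 62 mm high: cylindrical skirt 40 mm across, 34 mm high, with a ribbed dome; origin at the centre of its underside, z up; 0.08 kg. Starts in the rack's small seat (44.5 mm across, 8 mm deep). D-shaped bore below: 30 mm deep, 20.6 mm across, flat on the -x side 6.2 mm from the axis; it goes on the spindle only with both -x sides the same way to about 10 degrees
- lemon_screw (a point): the lemon cone's grub screw, a 10 mm round steel bush with a dark socket in the skirt, on the cone's -x side, 21 mm from its axis and 16 mm above its underside
- water_glass: water glass 81 mm across, 92 mm high, standing on the counter; to be left alone
- salt_shaker: shaker with a steel cap, 44 mm across, 90 mm high; to be left alone
- pepper_shaker: the second shaker of the same size; to be left alone
Mind the look-alikes: they are no part of the job. What is shaped like the lemon_cone but purple is not meant.

How it is judged:
On the way, in this order (a step that is already met when the one before it is completed fails the run):
1. the orange cone stands upright in its own wide seat, let go (distance between orange_cone and wide_seat below 0.005 m and angle between orange_cone's own z axis and vertical below 0.08 rad and contact force between orange_cone and the fingers below 0.2 N), for 0.2 s.
2. the bare spindle's flat faces the notch, let go, the lemon cone not yet on it (angle between the x axis of spindle_top and the x axis of juicer, either way round below 0.2 rad and x of spindle_flat in the frame of juicer below 0 m and contact force between juicer and the fingers below 0.2 N and distance between lemon_cone and shoulder above 0.08 m), for 0.2 s.
At the end, for the whole second after the job is handed in: Orange cone upright within 5 mm of its place in the wide seat; lemon cone upright and at rest within 3.5 mm of its place on the shoulder, screw within 0.24 rad of the notch, bore on the flat, held by the fingers (over 5 N) and pressed on the machine with over 3 N (more than its weight) (distance between orange_cone and wide_seat below 0.005 m and angle between orange_cone's own z axis and vertical below 0.08 rad and distance between lemon_cone and shoulder below 0.0035 m and angle between lemon_cone's own z axis and vertical below 0.07 rad and angle between the x axis of lemon_cone and the x axis of juicer, either way round below 0.24 rad and x of lemon_screw in the frame of juicer below 0 m and angle between the x axis of lemon_cone and the x axis of spindle_top, either way round below 0.24 rad and contact force between the fingers and lemon_cone above 5 N and contact force between lemon_cone and juicer above 3 N and linear speed of lemon_cone below 0.01 m/s); the arm keeps its last pose, push and grip.
It fails at once if the glass or a shaker is knocked or shoved more than 3 cm (distance of any of water_glass, salt_shaker, pepper_shaker from where it was at the start of the episode above 0.03 m).
It also fails if it takes over 72 s, if anything falls off the work surface, if the arm or the gripper's body presses on something with over 40 N, if the wrist force passes 120 N, or if a joint passes its speed limit or range.

## Working session

There is one attempt and no reset: what is moved stays moved. The work goes in short steps, Python scripts to look and compute and a tool call to move; the robot and the scene stay as the last step left them, time stands still between calls to the robot, and variables do not carry over. Pictures are saved under pics/ and viewed, at most 10 in all, crops included, and the job is handed in when it is done.

Besides the shell and the picture viewer there is one more tool, called after "Call:" as name(argument=value, ...) on one line, values as JSON. arm_command: Moves the arm, as the interface text tells. Its arguments: {"type":"object","properties":{"plan":{"type":"array","items":{"type":"object","properties":{"dp":{"type":"array","items":{"type":"number"}},"spin":{"type":"number"}}}},"grip":{"type":"number"},"newtons":{"type":"number"}},"required":["plan"]}

```bash
mkdir -p pics; ls
cat > h.py <<'E'
import numpy as np, cv2
from workcell import manip, viewer, finder
from scipy.spatial.transform import Rotation as Ro
def cam(name):
    o=manip.get_obs(); im=viewer.camera(name); p=viewer.camera_params(name)
    f=240/np.tan(np.radians(p['vertical_fov'])/2)
    K=np.array([[f,0,p['cx']],[0,f,p['cy']],[0,0,1]])
    if 'R' in p: R=np.array(p['R']);t=np.array(p['t'])
    else:
        T=np.eye(4);T[:3,:3]=Ro.from_quat(o['ee_rot']).as_matrix();T[:3,3]=o['position']
        W=np.linalg.inv(T@np.array(p['T_tool_cam']));R=W[:3,:3];t=W[:3,3]
    return im,K,R,t
def ray(K,R,t,u,v,z):
    d=R.T@np.linalg.solve(K,[u,v,1]);c=-R.T@t
    return c+d*(z-c[2])/d[2]
def proj(K,R,t,X):
    q=K@(R@np.array(X)+t);return q[:2]/q[2]
E
python3 - <<'E'
from h import *
np.set_printoptions(precision=3,suppress=True)
o=manip.get_obs();print(o)
for c in ('scene','top','wrist'):
    im,K,R,t=cam(c);cv2.imwrite(f'pics/{c}0.png',im);print(c,K[0,0],K[:2,2],-R.T@t,R)
for c in ('top','scene'):
  for th in ('juicer','spout_notch','spindle_top','spindle_flat','rack','wide_seat','orange_cone','lemon_cone','lemon_screw','water_glass','salt_shaker','pepper_shaker'):
    print(c,th,[(round(d['score'],2),np.round(d['position'],3)) for d in finder.find_in(c,th)][:3])
E
```

```text
pics
{'clock': 0.0, 'joint_pos': array([ 1.314,  0.333, -0.065,  1.461,  0.022,  1.35 , -0.088]), 'joint_velocities': array([-0.002, -0.001, -0.   ,  0.001,  0.   , -0.001, -0.001]), 'tau': array([  0.   , -62.544,   0.049, -39.161,   0.016,   0.01 ,   0.   ]), 'position': array([ 0.145, -0.608,  0.404]), 'ee_rot': array([ 0.993,  0.117, -0.   , -0.001]), 'ft_force': array([ 0.509, -0.047,  0.007]), 'torque': array([-0.046,  0.036, -0.022]), 'grasp_force': 0.0, 'grip_width': 0.9976781830951897}
scene 580.4868787397339 [314.052 238.527] [-0.291  0.896  0.907] [[-0.656 -0.755 -0.004]
 [-0.418  0.368 -0.831]
 [ 0.628 -0.544 -0.557]]
top 540.6263779424685 [316.107 242.039] [0.407 0.125 1.214] [[-0.018 -1.     0.022]
 [-0.988  0.015 -0.156]
 [ 0.156 -0.024 -0.988]]
wrist 334.38414145739813 [319.805 239.804] [ 0.213 -0.59   0.373] [[ 0.232 -0.973 -0.001]
 [-0.934 -0.223  0.278]
 [-0.27  -0.064 -0.961]]
top juicer [(0.55, array([0.546, 0.102, 0.119])), (0.26, array([0.551, 0.104, 0.124]))]
top spout_notch [(0.97, array([0.55 , 0.103, 0.123]))]
top spindle_top []
top spindle_flat [(0.49, arr
[... 640 characters left out ...]
scene spout_notch [(0.78, array([0.529, 0.129, 0.103]))]
scene spindle_top [(0.5, array([0.55 , 0.108, 0.138]))]
scene spindle_flat []
scene rack [(0.6, array([0.455, 0.349, 0.021]))]
scene wide_seat [(0.8, array([0.454, 0.347, 0.021]))]
scene orange_cone [(0.69, array([ 0.563, -0.12 ,  0.049]))]
scene lemon_cone [(0.82, array([0.49 , 0.303, 0.048])), (0.39, array([0.455, 0.348, 0.02 ]))]
scene lemon_screw [(0.94, array([0.494, 0.304, 0.051]))]
scene water_glass [(0.85, array([ 0.724, -0.122,  0.066])), (0.63, array([0.548, 0.104, 0.135]))]
scene salt_shaker [(0.76, array([0.591, 0.358, 0.05 ])), (0.33, array([0.491, 0.303, 0.049]))]
scene pepper_shaker [(0.92, array([0.602, 0.3  , 0.046]))]
```

View pics/top0.png

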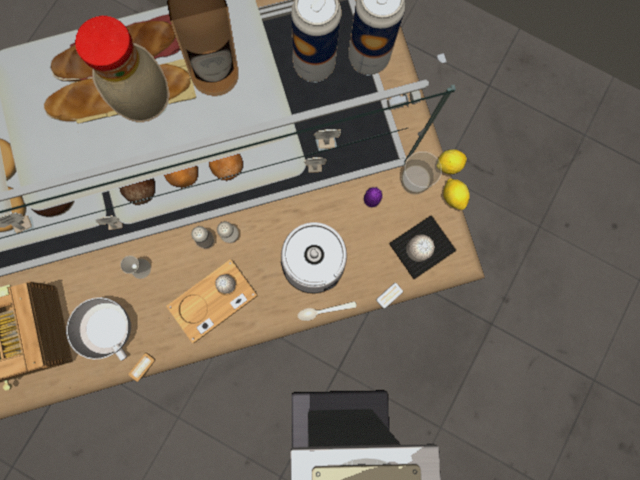

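View pics/scene0.png

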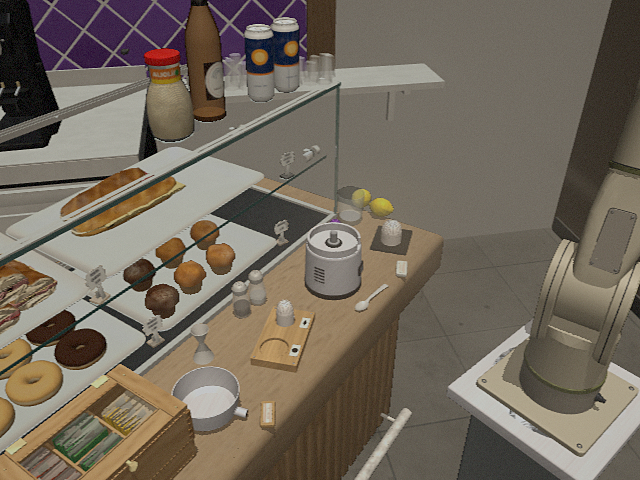

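Top view: juicer at (313,257), orange cone at (421,248) on its mat, lemon cone at (226,284), the empty wide seat at (193,308), and the purple look-alike at (373,197). The scene view agrees. I'm moving over the orange cone now.

Call:
arm_command(plan=[{"dp": [40, -28, 4]}, {"dp": [40, -28, 4]}, {"dp": [40, -28, 4]}, {"dp": [40, -28, 4]}, {"dp": [40, -28, 4]}], grip=-1)

```text
invalid input at $.plan[0]: expected keys dp, spin
```

Call:
arm_command(plan=[{"dp": [40, -28, 4]}, {"dp": [40, -28, 4]}, {"dp": [40, -28, 4]}, {"dp": [40, -28, 4]}, {"dp": [40, -28, 4]}])

```text
invalid input at $.plan[0]: expected keys dp, spin
```

Call:
arm_command(plan=[{"dp": [40, -28, 5]}, {"dp": [40, -28, 5]}, {"dp": [20, -18, 5]}, {"dp": [0, 0, 0]}])

```text
invalid input at $.plan[0]: expected keys dp, spin
```

Run:
```python
from h import *
np.set_printoptions(precision=4,suppress=True)
o=manip.get_obs();print(o['clock'],o['position'],o['ee_rot'],o['joint_pos'])
W=cam('wrist');cv2.imwrite('pics/w1.png',W[0])
print([(d['score'],np.array(d['position'])) for d in finder.find_in('wrist','orange_cone')])
import pickle;pickle.dump(W,open('w1.pkl','wb'))
```

```text
1.35 [ 0.1448 -0.608   0.4047] [0.9932 0.1167 0.     0.0001] [ 1.3144  0.3322 -0.0647  1.4601  0.0216  1.3499 -0.0885]
[]
```

View pics/w1.png

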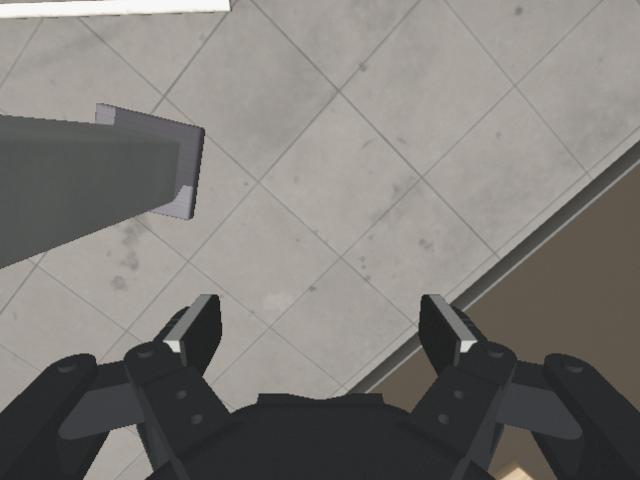

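The wrist view shows only floor and fingers, because the moves were refused (spin must be given). Retrying.

Call:
arm_command(plan=[{"dp": [40, -28, 4], "spin": 0}, {"dp": [40, -28, 4], "spin": 0}, {"dp": [40, -28, 4], "spin": 0}, {"dp": [40, -28, 4], "spin": 0}, {"dp": [40, -28, 4], "spin": 0}], grip=-1)

```text
clock: 1.95
position: [0.3079, -0.4238, 0.3848]
ee_rot: [0.993, 0.117, 0.0, 0.0]
ft_force: [0.8, -0.6, 0.8]
grip_width: 0.996
grasp_force: 0.0
```

Call:
arm_command(plan=[{"dp": [40, -28, 4], "spin": 0}, {"dp": [40, -28, 4], "spin": 0}, {"dp": [40, -28, 4], "spin": 0}, {"dp": [40, -28, 4], "spin": 0}, {"dp": [40, -28, 4], "spin": 0}])

```text
clock: 2.45
position: [0.47, -0.2413, 0.3649]
ee_rot: [0.993, 0.116, 0.0, 0.0]
ft_force: [1.0, -1.5, -0.6]
grip_width: 1.001
grasp_force: 0.0
```

Call:
arm_command(plan=[{"dp": [40, -28, 5], "spin": 0}, {"dp": [40, -28, 5], "spin": 0}, {"dp": [20, -18, 5], "spin": 0}, {"dp": [0, 0, 0], "spin": 0}])

```text
clock: 2.85
position: [0.5509, -0.1432, 0.349]
ee_rot: [0.993, 0.12, 0.0, -0.001]
ft_force: [-0.3, -0.5, 0.5]
grip_width: 0.998
grasp_force: 0.0
```

Run:
```python
from h import *
np.set_printoptions(precision=4,suppress=True)
o=manip.get_obs();print(o['clock'],o['position'],o['ee_rot'],o['joint_pos'])
W=cam('wrist');cv2.imwrite('pics/w1.png',W[0])
print([(d['score'],np.array(d['position'])) for d in finder.find_in('wrist','orange_cone')])
import pickle;pickle.dump(W,open('w1.pkl','wb'))
```

```text
2.85 [ 0.5509 -0.1432  0.349 ] [ 0.9928  0.12    0.0001 -0.0012] [ 0.5943  0.2889 -0.4962  1.6647  0.1421  1.2248 -1.2631]
[(0.67, array([ 0.5837, -0.13  ,  0.0649]))]
```

View pics/w1.png

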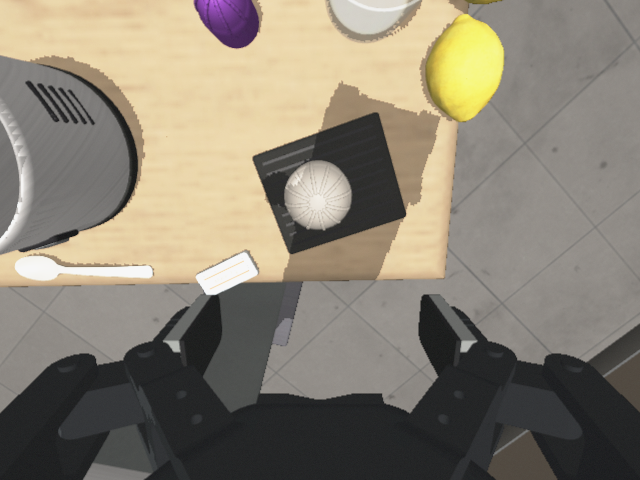

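Wrist view: the orange cone's dome apex is at (317,203) on the mat, and the juicer's dark rocker switch is near (50,240).

Run:
```python
from h import *
import pickle
np.set_printoptions(precision=4,suppress=True)
W=pickle.load(open('w1.pkl','rb'))
print(ray(*W[1:],317,203,.072))
imt,*T=cam('top'); ims,*S=cam('scene')
def blob(im,u,v,thr,r=22):
    g=im.max(2)[v-r:v+r,u-r:u+r].astype(int); return g
# white segments: bright and on low saturation
def cen(im,u,v,r=20):
    hsv=cv2.cvtColor(im,cv2.COLOR_BGR2HSV); m=((hsv[...,1]<60)&(hsv[...,2]>120)).astype(np.uint8)
    n,l,s,c=cv2.connectedComponentsWithStats(m); k=l[v,u]; return s[k],c[k]
print(cen(imt,421,248),cen(ims,390,235),cen(W[0],317,203))
A=np.array([.574,-.127,.0])
a=ray(*W[1:],317,203,.072)
print(proj(*T,a),proj(*S,a))
# triangulate: wrist-ray heights -> top pixel / scene pixel
for z in (.05,.06,.072,.085): 
    a=ray(*W[1:],317,203,z);print(z,proj(*T,a),proj(*S,a))
# seat / juicer
cv2.imwrite('pics/crop.png',np.hstack([cv2.resize(imt[215:345,165:360],(780,520),interpolation=cv2.INTER_CUBIC)]))
```

```text
[ 0.5772 -0.1329  0.072 ]
(array([     0,      0,    640,    480, 239356], dtype=int32), array([339.2248, 249.9571])) (array([381, 203,  33,  43, 583], dtype=int32), array([393.5214, 228.    ])) (array([ 285,  161,   66,   69, 3578], dtype=int32), array([317.5263, 194.829 ]))
[423.3216 244.9269] [391.5111 220.5909]
0.05 [421.5308 248.134 ] [392.1302 227.903 ]
0.06 [422.3368 246.6906] [391.8498 224.5912]
0.072 [423.3216 244.9269] [391.5111 220.5909]
0.085 [424.4109 242.9762] [391.1414 216.2249]
```

View pics/crop.png

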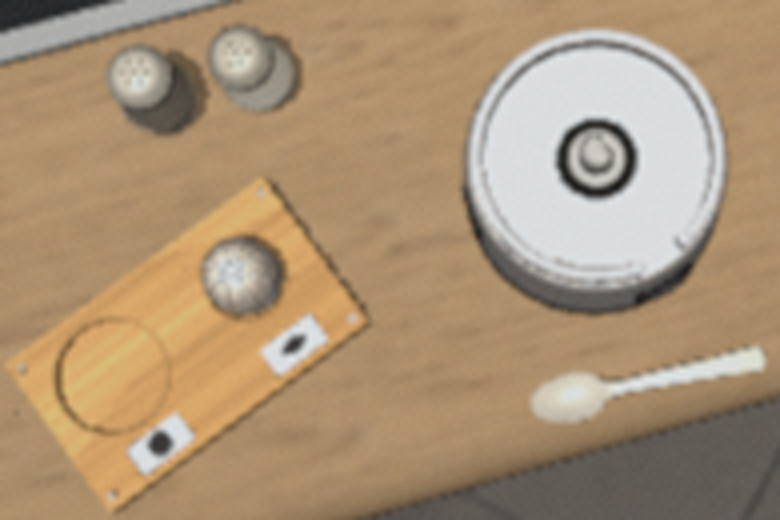

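Call:
arm_command(plan=[{"dp": [28, -4, 0], "spin": 0}, {"dp": [0, 0, 41], "spin": 0}, {"dp": [0, 0, 41], "spin": 0}, {"dp": [0, 0, 41], "spin": 0}, {"dp": [0, 0, 38], "spin": 0}])

```text
clock: 3.55
position: [0.5747, -0.1392, 0.1873]
ee_rot: [0.993, 0.115, -0.0, 0.001]
ft_force: [0.3, -0.9, 0.1]
grip_width: 0.996
grasp_force: 0.0
```

Call:
arm_command(plan=[{"dp": [0, 0, 3], "spin": 0}, {"dp": [0, 0, 0], "spin": 0}])

```text
clock: 3.75
position: [0.5753, -0.1384, 0.1862]
ee_rot: [0.993, 0.116, -0.0, -0.0]
ft_force: [0.4, -0.1, 0.4]
grip_width: 0.999
grasp_force: 0.0
```

Call:
arm_command(plan=[{"dp": [0, 0, 0], "spin": 0}, {"dp": [0, 0, 0], "spin": 0}, {"dp": [0, 0, 0], "spin": 0}, {"dp": [0, 0, 0], "spin": 0}, {"dp": [0, 0, 0], "spin": 0}], grip=1, newtons=30)

```text
clock: 4.25
position: [0.5764, -0.1375, 0.1882]
ee_rot: [0.993, 0.117, 0.002, 0.001]
ft_force: [-1.6, -0.4, 9.2]
grip_width: 0.64
grasp_force: 30.9
```

```bash
cat >> h.py <<'E'
def plan(o,target,spin,n):
    """rows dp(mm) for n rows moving linearly to target TCP with constant spin per row"""
    Rm=Ro.from_quat(o['ee_rot']).as_matrix();y=np.arctan2(Rm[1,0],Rm[0,0]);d=(np.array(target)-o['position'])/n*1000
    for i in range(n):
        c,s=np.cos(y),np.sin(y);print(np.round([c*d[0]+s*d[1],s*d[0]-c*d[1],-d[2]],1),spin)
        y-=spin
    print('yaw end',np.degrees(y))
E
python3 - <<'E'
from h import *
np.set_printoptions(precision=4,suppress=True)
im,*T=cam('top')
print('seat',ray(*T,193.4,309,.02)); print('shoulder',ray(*T,314.2,254.5,.126)); print('lemon',ray(*T,225.7,283.8,.06))
a=ray(*T,(165+161/4),215+442/4,.02);b=ray(*T,165+295/4,215+345/4,.02);print('labels',a,b)
n=ray(*T,165+665/4,215+258/4,.13);print('notch',n)
o=manip.get_obs();print(o['joint_pos'])
o['position'][2]+=.16
E
```

```text
seat [0.4511 0.3663 0.02  ]
shoulder [0.5528 0.1028 0.126 ]
lemon [0.5017 0.2908 0.06  ]
labels [0.4151 0.3401 0.02  ] [0.4663 0.2677 0.02  ]
notch [0.5011 0.0695 0.13  ]
[ 0.5219  0.5152 -0.4527  1.7396  0.2699  0.9453 -1.3754]
```

Call:
arm_command(plan=[{"dp": [0, 0, -45], "spin": 0}, {"dp": [0, 0, -45], "spin": -0.15}, {"dp": [0, 0, -45], "spin": -0.15}, {"dp": [0, 0, -35], "spin": -0.15}])

```text
clock: 4.7
position: [0.5755, -0.1372, 0.3599]
ee_rot: [0.941, 0.338, 0.001, 0.001]
ft_force: [0.7, 0.0, -0.6]
grip_width: 0.638
grasp_force: 33.7
```

Run:
```python
from h import *
o=manip.get_obs();print(o['ft_force'],o['joint_pos'].round(2)); plan(o,[.456,.235,.36],-.12,8)
```

```text
[ 0.65884135  0.03350947 -0.63098356] [ 0.63  0.34 -0.58  1.59  0.2   1.26 -0.87]
[ 18.1 -45.4  -0. ] -0.12
[ 23.4 -42.9  -0. ] -0.12
[ 28.4 -39.8  -0. ] -0.12
[ 32.9 -36.1  -0. ] -0.12
[ 37.  -31.9  -0. ] -0.12
[ 40.6 -27.2  -0. ] -0.12
[ 43.5 -22.2  -0. ] -0.12
[ 45.9 -16.8  -0. ] -0.12
yaw end 94.54857644450706
```

Call:
arm_command(plan=[{"dp": [18, -45, 0], "spin": -0.12}, {"dp": [23, -43, 0], "spin": -0.12}, {"dp": [28, -40, 0], "spin": -0.12}, {"dp": [33, -36, 0], "spin": -0.12}])

```text
clock: 5.1
position: [0.5155, 0.05, 0.3569]
ee_rot: [0.834, 0.552, 0.0, 0.001]
ft_force: [1.1, 0.9, -0.4]
grip_width: 0.645
grasp_force: 33.7
```

Call:
arm_command(plan=[{"dp": [37, -32, 0], "spin": -0.12}, {"dp": [40, -27, 0], "spin": -0.12}, {"dp": [43, -22, 0], "spin": -0.12}, {"dp": [46, -17, 0], "spin": -0.12}, {"dp": [0, 0, 0], "spin": 0}])

```text
clock: 5.6
position: [0.4543, 0.2404, 0.3573]
ee_rot: [0.676, 0.737, 0.002, -0.0]
ft_force: [-0.5, -0.1, -1.2]
grip_width: 0.64
grasp_force: 33.7
```

Run:
```python
from h import *
np.set_printoptions(precision=4,suppress=True)
o=manip.get_obs();print(o['clock'],o['position'],o['ee_rot'],o['joint_pos'])
W=cam('wrist');cv2.imwrite('pics/w2.png',W[0])
for th in('wide_seat','lemon_cone','lemon_screw'):print(th,[(d['score'],np.array(d['position'])) for d in finder.find_in('wrist',th)][:2])
print(proj(*W[1:],[.451,.366,.02]))
import pickle;pickle.dump(W,open('w2.pkl','wb'))
```

```text
5.6 [0.4543 0.2404 0.3573] [ 0.6757  0.7372  0.0016 -0.0002] [ 0.2802  0.2375 -0.9556  1.777   0.2043  1.2294 -0.6435]
wide_seat [(0.72, array([0.4638, 0.3433, 0.0188]))]
lemon_cone [(0.96, array([0.4965, 0.2972, 0.0635]))]
lemon_screw [(0.94, array([0.4975, 0.3027, 0.0669])), (0.63, array([0.4615, 0.3376, 0.0209]))]
[328.3237  77.249 ]
```

View pics/w2.png

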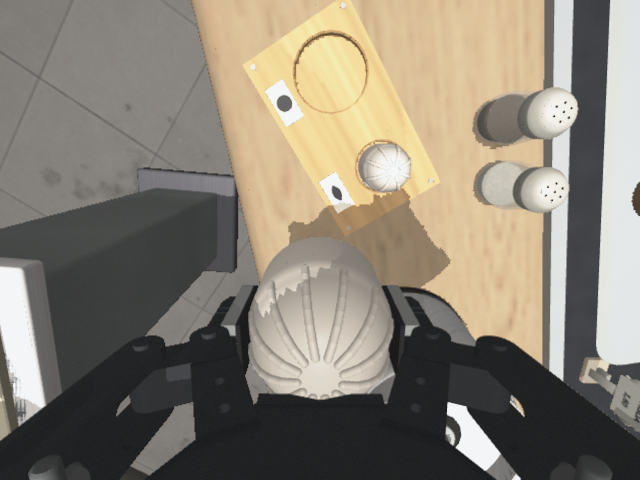

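Wrist view: wide seat rim spans (293–368, 31–115) with its centre near (330.5,73). The held cone's apex is at (320,378) and the lemon cone's at (386,166). I'll refine all of these.

Run:
```python
from h import *
import pickle
np.set_printoptions(precision=4,suppress=True)
W=pickle.load(open('w2.pkl','rb'))
im=W[0]
p=viewer.camera_params('wrist');Tc=np.array(p['T_tool_cam'])
d=Tc[:3,:3]@np.linalg.solve(W[1],[320,378,1]);c=Tc[:3,3];print('cone in tool',c+d*(.116-c[2])/d[2])
# rim fit: edge pixels, sampled as circle in rack-top plane
P0=ray(*W[1:],330.5,73,.02);print('seat centre px ray',P0)
g=cv2.GaussianBlur(cv2.cvtColor(im,cv2.COLOR_BGR2GRAY),(3,3),0).astype(float)
pts=[]
for th in np.radians(np.arange(0,360,4)):
    best=None
    rs=np.arange(.025,.037,.0003);v=[]
    for r in rs:
        u=proj(*W[1:],P0+[r*np.cos(th),r*np.sin(th),0]);v.append(cv2.remap(g.astype(np.float32),np.float32([[u[0]]]),np.float32([[u[1]]]),1)[0,0])
    k=int(np.argmin(v)); pts.append(P0[:2]+rs[k]*np.array([np.cos(th),np.sin(th)]))
pts=np.array(pts);sel=np.ones(len(pts),bool)
for _ in range(5):
    A=np.c_[2*pts[sel],np.ones(sel.sum())];x=np.linalg.lstsq(A,(pts[sel]**2).sum(1),rcond=None)[0]
    r=np.sqrt(x[2]+x[0]**2+x[1]**2);res=np.abs(np.linalg.norm(pts-x[:2],axis=1)-r);sel=res<max(.0015,np.median(res)*1.5)
print('fit',x[:2],r,sel.sum())
# corner marks
for u in((342.5,5.5),(252,66.5),(433,181)):print(ray(*W[1:],*u,.02))
im2,*T=cam('top')
for u in((165+262/4,215+190/4),(165+352/4,215+318/4),(165+22/4,215+369/4),(165+113/4,215+495/4)):print('top',ray(*T,*u,.02))
print('lemon apex',ray(*W[1:],386,166,.074))
```

```text
cone in tool [0.0035 0.0001 0.116 ]
seat centre px ray [0.4525 0.3694 0.02  ]
fit [0.4525 0.3685] 0.030123698401222074 90
[0.4573 0.4188 0.02  ]
[0.3871 0.3685 0.02  ]
[0.5539 0.2887 0.02  ]
top [0.552  0.2863 0.02  ]
top [0.4805 0.2366 0.02  ]
top [0.4558 0.4161 0.02  ]
top [0.3872 0.3656 0.02  ]
lemon apex [0.4987 0.3005 0.074 ]
```

Call:
arm_command(plan=[{"dp": [45, 3, 0], "spin": 0}, {"dp": [40, 3, 20], "spin": 0}, {"dp": [40, 3, 29], "spin": 0}, {"dp": [0, 0, 45], "spin": 0}, {"dp": [0, 0, 45], "spin": 0}])

```text
clock: 6.35
position: [0.4581, 0.3593, 0.2154]
ee_rot: [0.681, 0.732, 0.001, 0.0]
ft_force: [0.6, -0.5, -1.9]
grip_width: 0.64
grasp_force: 33.7
```

Call:
arm_command(plan=[{"dp": [0, 0, 0], "spin": 0}, {"dp": [0, 0, 0], "spin": 0}])

```text
clock: 6.55
position: [0.4584, 0.3584, 0.2174]
ee_rot: [0.681, 0.732, -0.0, -0.0]
ft_force: [0.9, 0.3, -0.0]
grip_width: 0.645
grasp_force: 33.6
```

Run:
```python
from h import *
np.set_printoptions(precision=4,suppress=True)
o=manip.get_obs();print(o['clock'],o['position'],o['ee_rot'],o['joint_pos'])
W=cam('wrist');cv2.imwrite('pics/w3.png',W[0])
import pickle;pickle.dump(W,open('w3.pkl','wb'))
im=W[0].copy()
for s in ([.4523,.3685],[.4515,.3665]):
  for a in np.linspace(0,6.28,200):
    u=proj(*W[1:],[s[0]+.0305*np.cos(a),s[1]+.0305*np.sin(a),.02]).astype(int);
    if 0<=u[0]<640 and 0<=u[1]<480: im[u[1],u[0]]=(0,0,255) if s[1]>.368 else (255,0,0)
cv2.imwrite('pics/w3b.png',cv2.resize(im[200:440,160:480],(800,600)))
```

```text
6.55 [0.4584 0.3584 0.2174] [ 0.6815  0.7318 -0.0004 -0.    ] [-0.0656  0.5713 -0.8559  1.7351  0.4863  1.0625 -1.0162]
```

View pics/w3b.png

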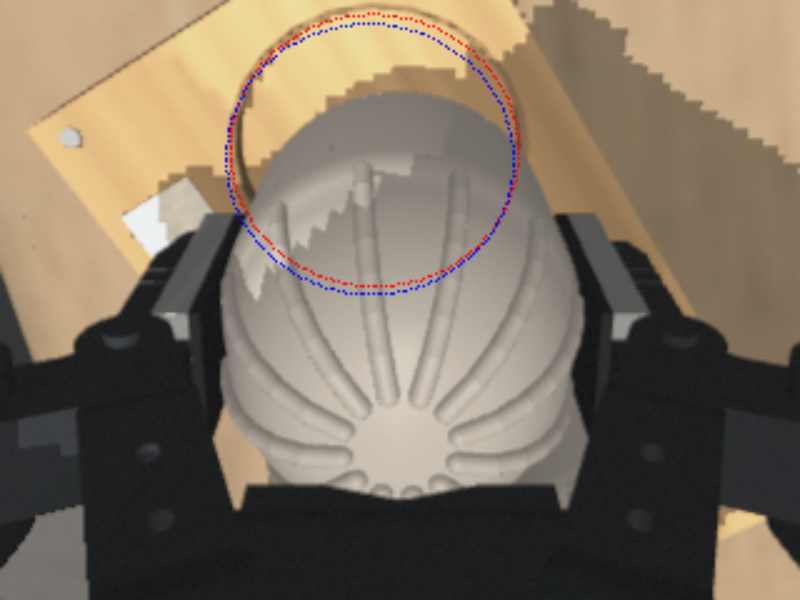

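Hover view: the seat rim's far edge is at crop (378,5) and its sides are at 233 and 521. The cone's lower front edge is at (405,92). I'll compute the relative offset in the tool frame.

Run:
```python
from h import *
import pickle
np.set_printoptions(precision=4,suppress=True)
W=pickle.load(open('w3.pkl','rb'))
Tc=np.array(viewer.camera_params('wrist')['T_tool_cam'])
def tool(u,v,z):
    d=Tc[:3,:3]@np.linalg.solve(W[1],[160+u/2.5,200+v/2.5,1]);c=Tc[:3,3];return c+d*(z-c[2])/d[2]
zr=.2174-.02
for q in((378,6),(233,150),(521,150)):print('rim',tool(*q,zr))
print('cone edge',tool(405,92,.18)-[.028,0,0],'apex',tool(402,455,.116))
```

```text
rim [ 0.0429 -0.0043  0.1974]
rim [ 0.0122 -0.0351  0.1974]
rim [0.0123 0.0257 0.1974]
cone edge [0.0018 0.001  0.18  ] apex [0.0021 0.0004 0.116 ]
```

Call:
arm_command(plan=[{"dp": [10, -5, 0], "spin": 0}, {"dp": [0, 0, 10], "spin": 0}, {"dp": [0, 0, 0], "spin": 0}])

```text
clock: 6.9
position: [0.4516, 0.3689, 0.2065]
ee_rot: [0.681, 0.733, -0.0, 0.0]
ft_force: [-0.3, -0.1, -2.1]
grip_width: 0.643
grasp_force: 33.7
```

Call:
arm_command(plan=[{"dp": [0, 0, 6], "spin": 0}, {"dp": [0, 0, 6], "spin": 0}, {"dp": [0, 0, 0], "spin": 0}])

```text
clock: 7.2
position: [0.4518, 0.3682, 0.1936]
ee_rot: [0.681, 0.732, -0.001, -0.0]
ft_force: [-0.1, 0.0, -1.7]
grip_width: 0.642
grasp_force: 33.7
```

Call:
arm_command(plan=[{"dp": [0, 0, 2], "spin": 0}, {"dp": [0, 0, 1], "spin": 0}, {"dp": [0, 0, 0], "spin": 0}])

```text
clock: 7.5
position: [0.4519, 0.3688, 0.1922]
ee_rot: [0.681, 0.732, -0.0, 0.0]
ft_force: [-2.5, -3.0, 5.4]
grip_width: 0.643
grasp_force: 34.4
```

Call:
arm_command(plan=[{"dp": [0, 0, 0], "spin": 0}, {"dp": [0, 0, 0], "spin": 0}, {"dp": [0, 0, 0], "spin": 0}, {"dp": [0, 0, 0], "spin": 0}], grip=-1)

```text
clock: 7.9
position: [0.452, 0.3687, 0.1917]
ee_rot: [0.681, 0.732, 0.0, -0.0]
ft_force: [0.1, 0.6, 0.2]
grip_width: 0.999
grasp_force: 0.0
```

Call:
arm_command(plan=[{"dp": [0, 0, -40], "spin": 0}, {"dp": [0, 0, -40], "spin": 0}, {"dp": [0, 0, -40], "spin": 0}, {"dp": [-40, 0, -30], "spin": 0}, {"dp": [-40, 0, -30], "spin": 0}])

```text
clock: 8.4
position: [0.4572, 0.289, 0.373]
ee_rot: [0.68, 0.733, 0.0, -0.0]
ft_force: [1.1, -1.6, 0.1]
grip_width: 0.999
grasp_force: 0.0
```

Call:
arm_command(plan=[{"dp": [-50, 0, 0], "spin": 0}, {"dp": [0, 0, 0], "spin": 0}])

```text
clock: 8.6
position: [0.4638, 0.2321, 0.372]
ee_rot: [0.685, 0.729, -0.001, 0.002]
ft_force: [0.5, -0.2, -1.3]
grip_width: 0.998
grasp_force: 0.0
```

Run:
```python
from h import *
np.set_printoptions(precision=4,suppress=True)
o=manip.get_obs();print(o['clock'],o['position'],o['ee_rot'],o['joint_pos'])
W=cam('wrist');cv2.imwrite('pics/w4.png',W[0])
import pickle;pickle.dump(W,open('w4.pkl','wb'))
for th in('orange_cone','lemon_cone','lemon_screw','wide_seat'):print(th,[(d['score'],np.array(d['position'])) for d in finder.find_in('wrist',th)][:2])
```

```text
8.6 [0.4638 0.2321 0.372 ] [ 0.6847  0.7289 -0.0008  0.0021] [ 0.3094  0.2404 -0.9701  1.7453  0.212   1.2659 -0.6492]
orange_cone [(0.65, array([0.6066, 0.2948, 0.0711])), (0.59, array([0.4521, 0.3647, 0.0702]))]
lemon_cone [(0.85, array([0.4969, 0.3006, 0.067 ])), (0.65, array([ 0.6937, -0.0197,  0.0522]))]
lemon_screw [(0.8, array([0.4987, 0.2997, 0.065 ])), (0.36, array([0.523 , 0.1506, 0.1028]))]
wide_seat [(0.71, array([0.4693, 0.3246, 0.019 ]))]
```

View pics/w4.png

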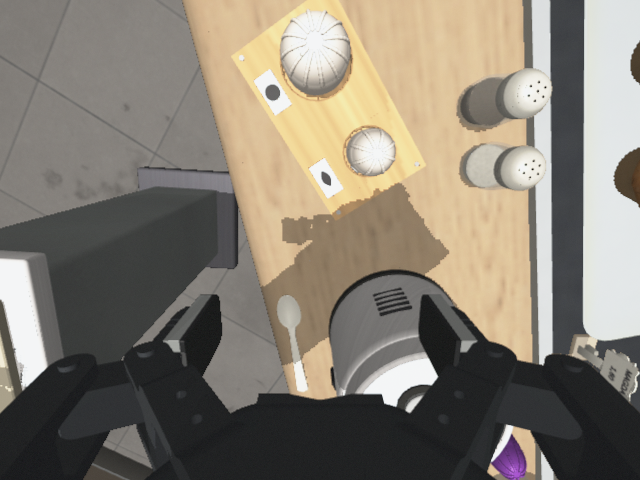

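Wrist view: the orange cone stands centred in the wide seat, apex (317,43), and the lemon cone's apex is at (374,152). Next I look at the juicer top.

Run:
```python
from h import *
o=manip.get_obs(); plan(o,[.555,.073,.36],0,4)
W=__import__('pickle').load(open('w4.pkl','rb'));print(ray(*W[1:],317,43,.076),ray(*W[1:],374,152,.074))
```

```text
[-43.5  20.3   2.9] 0
[-43.5  20.3   2.9] 0
[-43.5  20.3   2.9] 0
[-43.5  20.3   2.9] 0
yaw end 94.31224765589057
[0.45358723 0.36975405 0.076     ] [0.50204188 0.29836074 0.074     ]
```

Call:
arm_command(plan=[{"dp": [-43, 20, 3], "spin": 0}, {"dp": [-43, 20, 3], "spin": 0}, {"dp": [-43, 20, 3], "spin": 0}, {"dp": [-43, 20, 3], "spin": 0}, {"dp": [0, 0, 0], "spin": 0}])

```text
clock: 9.35
position: [0.5563, 0.0677, 0.3581]
ee_rot: [0.683, 0.73, -0.001, -0.0]
ft_force: [0.3, -0.4, -0.7]
grip_width: 0.999
grasp_force: 0.0
```

Run:
```python
from h import *
np.set_printoptions(precision=4,suppress=True)
import pickle
o=manip.get_obs();print(o['clock'],o['position'],o['ee_rot'],o['joint_pos'])
W=cam('wrist');pickle.dump(W,open('w5.pkl','wb'))
for th in('spindle_top','spindle_flat','spout_notch'):print(th,[(d['score'],np.array(d['position'])) for d in finder.find_in('wrist',th)][:2])
u=proj(*W[1:],[.5535,.105,.154]);print('spindle px',u)
S=cam('scene');us=proj(*S[1:],[.502,.299,.04]);T=cam('top');W4=pickle.load(open('w4.pkl','rb'))
def crop(im,c,r,s):
    x,y=np.clip(int(c[0]),r,640-r),np.clip(int(c[1]),r,480-r);print(x-r,y-r,2*r,s);return cv2.resize(im[y-r:y+r,x-r:x+r],(s,s),interpolation=cv2.INTER_CUBIC)
a=crop(W[0],u,110,600)
b=crop(S[0],us,24,200);c=crop(W4[0],(374,152),36,200);d=crop(W[0],u,26,200)
cv2.imwrite('pics/mix.png',np.hstack([a,np.vstack([b,c,d])]))
```

```text
9.35 [0.5563 0.0677 0.3581] [ 0.6834  0.73   -0.001  -0.0001] [ 0.5079  0.3359 -0.8527  1.6621  0.2641  1.2658 -0.3319]
spindle_top [(0.64, array([0.5553, 0.1054, 0.125 ])), (0.23, array([0.552 , 0.1076, 0.1173]))]
spindle_flat [(0.86, array([0.5538, 0.1125, 0.1241])), (0.18, array([0.4839, 0.2385, 0.0146]))]
spout_notch [(0.59, array([0.5558, 0.1053, 0.1169]))]
spindle px [319.8434 210.2134]
209 100 220 600
260 289 48 200
338 116 72 200
293 184 52 200
```

View pics/mix.png

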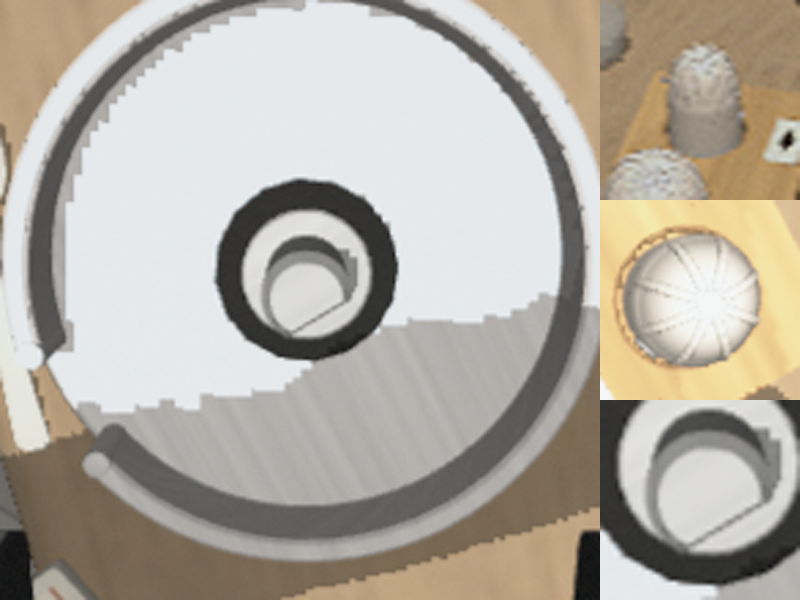

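The picture shows the notch ring ends at crop (30,355) and (96,465), and the spindle's flat edge from (290,332) to (345,300), facing down-right. The lemon cone's screw isn't visible from the scene side or from above.

Run:
```python
from h import *
np.set_printoptions(precision=4,suppress=True)
import pickle
W=pickle.load(open('w5.pkl','rb'))
P=lambda u,v,z:ray(*W[1:],209+u/2.7273,100+v/2.7273,z)
s=P(307,270,.120);print('shoulder ring',s)
a,b=P(290,332,.154),P(345,300,.154);L,R,U=P(262,305,.154),P(353,290,.154),P(305,262,.154)
print('top pts',L,R,U);m=(a+b)/2;d=b-a;n=np.array([d[1],-d[0]]);n/=np.linalg.norm(n);c=np.array([s[0],s[1]])
if n@(m[:2]-c)<0:n=-n
print('flat mid',m,'azimuth',np.degrees(np.arctan2(n[1],n[0])),'centre from flat',m[:2]-n*.005)
e,f=P(30,355,.14),P(96,465,.14);q=(e+f)/2;print('notch',q,np.linalg.norm(e-f),np.degrees(np.arctan2(*(q[:2]-c)[::-1])),np.linalg.norm(q[:2]-c))
# ring outer extents
for p in((3,250),(310,562),(598,250)):print(P(*p,.14))
```

```text
shoulder ring [0.5545 0.1055 0.12  ]
top pts [0.5458 0.1036 0.154 ] [0.5631 0.1077 0.154 ] [0.5535 0.1125 0.154 ]
flat mid [0.5566 0.1022 0.154 ] azimuth -55.39991188131389 centre from flat [0.5538 0.1063]
notch [0.5038 0.0746 0.14  ] 0.027884926829219395 -148.6696455876128 0.059294396737371184
[0.4916 0.1087 0.14  ]
[0.5594 0.0423 0.14  ]
[0.6135 0.1168 0.14  ]
```

Call:
arm_command(plan=[{"dp": [38.5, 0, 0], "spin": 0}, {"dp": [0, 0, 0], "spin": -0.15}, {"dp": [0, 0, 0], "spin": -0.15}, {"dp": [0, 0, 0], "spin": -0.15}, {"dp": [0, 0, 0], "spin": -0.15}], grip=0.1, newtons=20)

```text
clock: 10.15
position: [0.5504, 0.1132, 0.36]
ee_rot: [0.43, 0.903, 0.0, 0.0]
ft_force: [0.0, -0.1, 1.0]
grip_width: 0.452
grasp_force: 0.0
```

Call:
arm_command(plan=[{"dp": [0, 0, 0], "spin": -0.15}, {"dp": [0, 0, 0], "spin": -0.15}, {"dp": [0, 0, 0], "spin": -0.15}, {"dp": [0, 0, 0], "spin": -0.15}, {"dp": [0, 0, 0], "spin": -0.15}])

```text
clock: 10.65
position: [0.5505, 0.113, 0.36]
ee_rot: [0.07, 0.998, -0.0, 0.0]
ft_force: [-0.2, 0.5, 0.5]
grip_width: 0.45
grasp_force: 0.0
```

Call:
arm_command(plan=[{"dp": [0, 0, 0], "spin": -0.15}, {"dp": [0, 0, 0], "spin": -0.15}, {"dp": [0, 0, 0], "spin": -0.15}, {"dp": [0, 0, 0], "spin": -0.15}, {"dp": [0, 0, 0], "spin": -0.15}])

```text
clock: 11.15
position: [0.5505, 0.1129, 0.36]
ee_rot: [-0.3, 0.954, -0.0, 0.0]
ft_force: [1.0, -0.5, -0.4]
grip_width: 0.452
grasp_force: 0.0
```

Call:
arm_command(plan=[{"dp": [0, 0, 0], "spin": 0}, {"dp": [0, 0, 0], "spin": 0}])

```text
clock: 11.35
position: [0.5507, 0.1125, 0.3598]
ee_rot: [-0.295, 0.955, 0.0, 0.0]
ft_force: [-0.1, 0.1, -0.2]
grip_width: 0.454
grasp_force: 0.0
```

Call:
arm_command(plan=[{"dp": [1, -7, 0], "spin": 0}, {"dp": [0, 0, 25], "spin": 0}, {"dp": [0, 0, 20], "spin": 0}, {"dp": [0, 0, 9], "spin": 0}, {"dp": [0, 0, 0], "spin": 0}])

```text
clock: 11.85
position: [0.5539, 0.1051, 0.3049]
ee_rot: [-0.296, 0.955, 0.0, -0.001]
ft_force: [-0.2, -0.1, 0.7]
grip_width: 0.451
grasp_force: 0.0
```

Call:
arm_command(plan=[{"dp": [0, 0, 0], "spin": 0}, {"dp": [0, 0, 0], "spin": 0}])

```text
clock: 12.05
position: [0.5544, 0.1056, 0.3068]
ee_rot: [-0.296, 0.955, -0.0, 0.001]
ft_force: [0.3, -0.4, -0.9]
grip_width: 0.454
grasp_force: 0.0
```

Call:
arm_command(plan=[{"dp": [0, 0, 0], "spin": 0}, {"dp": [0, 0, 0], "spin": 0}, {"dp": [0, 0, 0], "spin": 0}, {"dp": [0, 0, 0], "spin": 0}], grip=1)

```text
clock: 12.45
position: [0.5539, 0.1062, 0.3064]
ee_rot: [-0.297, 0.955, 0.0, 0.0]
ft_force: [-3.9, 3.0, 5.3]
grip_width: 0.159
grasp_force: 24.3
```

The pads closed to 13.5 mm, so they have the flat. Now turning it about 93° clockwise to the notch.

Call:
arm_command(plan=[{"dp": [0, 0, 0], "spin": 0.15}, {"dp": [-0.5, -0.2, 0], "spin": 0.15}, {"dp": [0, 0, 0], "spin": 0.15}, {"dp": [-0.6, -0.2, 0], "spin": 0.15}])

```text
clock: 12.85
position: [0.555, 0.1061, 0.3064]
ee_rot: [0.002, 1.0, 0.0, 0.0]
ft_force: [-4.3, 1.5, 4.6]
grip_width: 0.151
grasp_force: 24.3
```

Call:
arm_command(plan=[{"dp": [0, 0, 0], "spin": 0.15}, {"dp": [-0.6, 0.1, 0], "spin": 0.15}, {"dp": [0, 0, 0], "spin": 0.15}, {"dp": [-0.5, 0.3, 0], "spin": 0.15}])

```text
clock: 13.25
position: [0.5561, 0.1056, 0.3064]
ee_rot: [0.297, 0.955, -0.0, -0.0]
ft_force: [-7.3, -1.2, 9.3]
grip_width: 0.156
grasp_force: 25.1
```

Call:
arm_command(plan=[{"dp": [-0.3, 0.2, 0], "spin": 0.15}, {"dp": [0, 0, 0], "spin": 0.15}, {"dp": [0, 0, 0], "spin": 0.123}, {"dp": [0, 0, 0], "spin": 0}, {"dp": [0, 0, 0], "spin": 0}])

```text
clock: 13.75
position: [0.5565, 0.1051, 0.3064]
ee_rot: [0.489, 0.872, -0.001, 0.0]
ft_force: [-7.4, -3.3, 9.7]
grip_width: 0.158
grasp_force: 25.4
```

Call:
arm_command(plan=[{"dp": [0, 0, 0], "spin": 0}, {"dp": [0, 0, 0], "spin": 0}, {"dp": [0, 0, 0], "spin": 0}], grip=0.1)

```text
clock: 14.05
position: [0.5569, 0.1054, 0.3056]
ee_rot: [0.489, 0.873, 0.0, 0.0]
ft_force: [-0.1, 0.4, 0.4]
grip_width: 0.451
grasp_force: 0.0
```

Call:
arm_command(plan=[{"dp": [0, 0, -30], "spin": 0}, {"dp": [0, 0, -30], "spin": 0}, {"dp": [-20, 0, 0], "spin": 0}, {"dp": [0, 0, 0], "spin": 0}, {"dp": [0, 0, 0], "spin": 0}], grip=-1)

```text
clock: 14.55
position: [0.5673, 0.0876, 0.3647]
ee_rot: [0.489, 0.872, -0.0, -0.001]
ft_force: [-0.1, 1.0, 0.4]
grip_width: 0.999
grasp_force: 0.0
```

Run:
```python
from h import *
np.set_printoptions(precision=4,suppress=True)
import pickle
o=manip.get_obs();print(o['clock'],o['position'],o['ee_rot'],o['joint_pos'])
W=cam('wrist');pickle.dump(W,open('w6.pkl','wb'))
u=proj(*W[1:],[.5545,.105,.154]);print(u)
# plan toward viewing lemon from -y side : lemon at (.502,.299)
for tgt in ([.47,.20,.30],):
  plan(o,tgt,0,4)
```

```text
14.55 [0.5673 0.0876 0.3647] [ 0.4891  0.8722 -0.0003 -0.0005] [ 0.5028  0.3827 -0.9107  1.6168  0.311   1.2971  0.0904]
[315.9724 236.4213]
[36.7 -6.1 16.2] 0
[36.7 -6.1 16.2] 0
[36.7 -6.1 16.2] 0
[36.7 -6.1 16.2] 0
yaw end 121.4356577798015
```

Run:
```python
from h import *
np.set_printoptions(precision=4,suppress=True)
o=manip.get_obs(); plan(o,[.457,.135,.28],.15,13)
```

```text
[ 7.5 -5.3  6.5] 0.15
[ 6.6 -6.4  6.5] 0.15
[ 5.6 -7.3  6.5] 0.15
[ 4.4 -8.1  6.5] 0.15
[ 3.2 -8.6  6.5] 0.15
[ 1.8 -9.   6.5] 0.15
[ 0.5 -9.2  6.5] 0.15
[-0.9 -9.2  6.5] 0.15
[-2.3 -8.9  6.5] 0.15
[-3.6 -8.5  6.5] 0.15
[-4.8 -7.8  6.5] 0.15
[-5.9 -7.   6.5] 0.15
[-6.9 -6.1  6.5] 0.15
yaw end 9.76932751060055
```

Call:
arm_command(plan=[{"dp": [7.5, -5.3, 0], "spin": 0.15}, {"dp": [6.6, -6.4, 0], "spin": 0.15}, {"dp": [5.6, -7.3, 0], "spin": 0.15}, {"dp": [4.4, -8.1, 0], "spin": 0.15}, {"dp": [3.2, -8.6, 0], "spin": 0.15}])

```text
clock: 15.1
position: [0.5241, 0.1071, 0.3649]
ee_rot: [0.776, 0.631, -0.001, -0.0]
ft_force: [0.6, -0.2, -0.6]
grip_width: 0.999
grasp_force: 0.0
```

Call:
arm_command(plan=[{"dp": [1.8, -9, 0], "spin": 0.15}, {"dp": [0.5, -9.2, 0], "spin": 0.15}, {"dp": [-0.9, -9.2, 0], "spin": 0.15}, {"dp": [-2.3, -8.9, 0], "spin": 0.15}, {"dp": [-3.6, -8.5, 0], "spin": 0.15}])

```text
clock: 15.6
position: [0.4817, 0.125, 0.3649]
ee_rot: [0.953, 0.303, -0.001, -0.0]
ft_force: [0.0, -0.0, 0.3]
grip_width: 1.0
grasp_force: 0.0
```

Call:
arm_command(plan=[{"dp": [-4.8, -7.8, 0], "spin": 0.15}, {"dp": [-5.9, -7, 10], "spin": 0.15}, {"dp": [-6.9, -6.1, 30], "spin": 0.15}, {"dp": [0, 0, 35], "spin": 0}, {"dp": [0, 0, 30], "spin": 0}])

```text
clock: 16.1
position: [0.4561, 0.1354, 0.2588]
ee_rot: [0.996, 0.086, -0.0, 0.0]
ft_force: [0.3, -0.1, -0.2]
grip_width: 1.002
grasp_force: 0.0
```

Call:
arm_command(plan=[{"dp": [0, 0, 0], "spin": 0}, {"dp": [0, 0, 0], "spin": 0}])

```text
clock: 16.3
position: [0.4569, 0.1355, 0.2609]
ee_rot: [0.996, 0.086, -0.001, -0.0]
ft_force: [0.1, 0.4, 1.0]
grip_width: 0.998
grasp_force: 0.0
```

Run:
```python
from h import *
np.set_printoptions(precision=4,suppress=True)
import pickle
o=manip.get_obs();print(o['clock'],o['position'],o['ee_rot'],o['joint_pos'])
W=cam('wrist');pickle.dump(W,open('w7.pkl','wb'))
for th in('lemon_cone','lemon_screw'):print(th,[(d['score'],np.array(d['position'])) for d in finder.find_in('wrist',th)][:2])
print('cam',-W[2].T@W[3]); c=np.array([.502,.299,.028]);print(proj(*W[1:],c))
for a in range(-150,80,10):
    r=np.radians(a);u=proj(*W[1:],c+[.021*np.cos(r),.021*np.sin(r),0]);
    x,y=np.round(u).astype(int);
    if 2<=x<638: print(a,u.round(),W[0][y-1:y+2,x-1:x+2].mean((0,1)).round())
```

```text
16.3 [0.4569 0.1355 0.2609] [ 0.9963  0.0857 -0.0007 -0.0002] [ 0.298   0.2228 -0.738   1.9751  0.1756  1.0086 -1.9211]
lemon_cone [(0.94, array([0.5053, 0.284 , 0.0534]))]
lemon_screw [(0.84, array([0.5062, 0.2819, 0.05  ]))]
cam [0.5261 0.1487 0.23  ]
[ 56.581  139.1074]
-150 [ 76. 174.] [100. 141. 176.]
-140 [ 81. 171.] [ 95. 135. 169.]
-130 [ 85. 167.] [81. 90. 97.]
-120 [ 89. 163.] [26. 25. 25.]
-110 [ 92. 158.] [63. 63. 63.]
-100 [ 93. 152.] [88. 93. 97.]
-90 [ 94. 146.] [88. 93. 97.]
-80 [ 93. 139.] [88. 94. 98.]
-70 [ 91. 132.] [ 89.  96. 100.]
-60 [ 88. 126.] [ 92.  98. 103.]
-50 [ 84. 120.] [ 94. 100. 105.]
-40 [ 80. 114.] [ 96. 102. 107.]
-30 [ 74. 109.] [ 97. 104. 108.]
-20 [ 68. 105.] [ 99. 105. 110.]
-10 [ 62. 102.] [ 98. 105. 110.]
0 [ 55. 101.] [ 99. 106. 111.]
10 [ 48. 100.] [100. 107. 113.]
20 [ 42. 101.] [120. 129. 135.]
30 [ 36. 102.] [124. 132. 139.]
40 [ 31. 105.] [125. 133. 140.]
50 [ 26. 109.] [141. 151. 159.]
60 [ 23. 114.] [156. 167. 176.]
70 [ 21. 120.] [165. 177. 186.]
```

A dark spot at azimuth about −119° looks like the socket. I'll confirm it, and the turned flat, in one composite.

Run:
```python
from h import *
np.set_printoptions(precision=4,suppress=True)
import pickle
W=pickle.load(open('w7.pkl','rb'));V=pickle.load(open('w6.pkl','rb'))
a=cv2.resize(W[0][90:190,10:110],(400,400),interpolation=cv2.INTER_CUBIC)
x,y=proj(*V[1:],[.5545,.105,.154]).astype(int);print(x-40,y-40)
b=cv2.resize(V[0][y-40:y+40,x-40:x+40],(400,400),interpolation=cv2.INTER_CUBIC)
cv2.imwrite('pics/mix2.png',np.hstack([a,b]))
g=W[0].max(2);m=(g[140:185,70:110]<50);yy,xx=np.nonzero(m);print('dark',xx.mean()+70,yy.mean()+140,len(xx))
```

```text
275 196
dark 89.41379310344828 161.86206896551724 29
```

View pics/mix2.png

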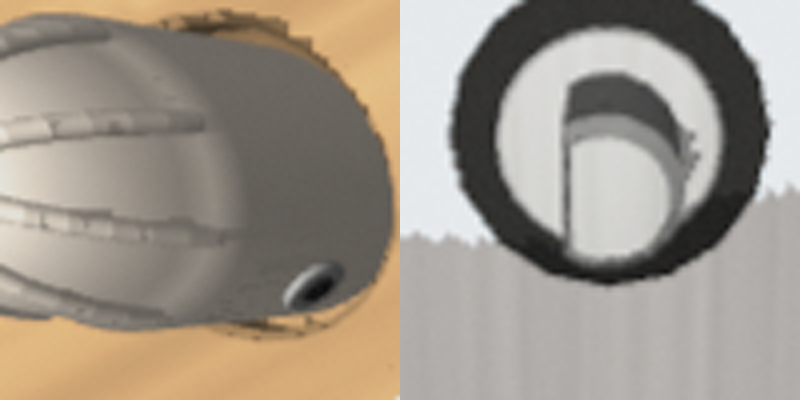

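Left: the socket is at crop (318,288), on the cone's side at azimuth about −119°. Right: the flat edge is exactly vertical in the tool image, facing along −tool y at −148.6°, which is the notch direction.

Run:
```python
from h import *
np.set_printoptions(precision=4,suppress=True)
import pickle
W=pickle.load(open('w7.pkl','rb'))
C=-W[2].T@W[3];d=W[2].T@np.linalg.solve(W[1],[89.4,161.9,1])
for c in ([.5015,.300],[.502,.299],[.5,.3005],[.5025,.2985],[.5015,.302]):
    q=C[:2]-c;A,B,D=d[:2]@d[:2],2*q@d[:2],q@q-.0205**2
    disc=B*B-4*A*D
    if disc<0: print(c,'miss');continue
    t=(-B-np.sqrt(disc))/2/A;X=C+t*d;print(c,X,np.degrees(np.arctan2(X[1]-c[1],X[0]-c[0])))
o=manip.get_obs();plan(o,[.5015,.300,.30],-.15,6)
```

```text
[0.5015, 0.3] [0.4918 0.2819 0.0258] -118.2309446780371
[0.502, 0.299] [0.492  0.2811 0.0271] -119.12936926652249
[0.5, 0.3005] [0.4919 0.2817 0.0262] -113.36722560084759
[0.5025, 0.2985] [0.4921 0.2808 0.0275] -120.53246953223788
[0.5015, 0.302] [0.4912 0.2843 0.0223] -120.15921667605332
[ 11.9 -25.8  -6.3] -0.15
[ 15.6 -23.7  -6.3] -0.15
[ 18.9 -21.1  -6.3] -0.15
[ 21.9 -18.1  -6.3] -0.15
[ 24.3 -14.6  -6.3] -0.15
[ 26.3 -10.8  -6.3] -0.15
yaw end 61.35732414902495
```

Call:
arm_command(plan=[{"dp": [11.9, -25.8, -12], "spin": -0.15}, {"dp": [15.6, -23.7, -12], "spin": -0.15}, {"dp": [18.9, -21.1, -8], "spin": -0.15}, {"dp": [21.9, -18.1, -6], "spin": -0.15}, {"dp": [24.3, -14.6, 0], "spin": -0.15}], grip=-0.4)

```text
clock: 16.95
position: [0.4945, 0.2734, 0.3011]
ee_rot: [0.895, 0.447, 0.002, 0.0]
ft_force: [0.4, 0.3, 0.2]
grip_width: 0.701
grasp_force: 0.0
```

Call:
arm_command(plan=[{"dp": [26.3, -10.8, 0], "spin": -0.15}, {"dp": [0, 0, 0], "spin": 0}, {"dp": [0, 0, 0], "spin": 0}, {"dp": [0, 0, 0], "spin": 0}])

```text
clock: 17.35
position: [0.5013, 0.2988, 0.2992]
ee_rot: [0.861, 0.509, 0.0, 0.0]
ft_force: [-0.8, -0.3, -0.4]
grip_width: 0.702
grasp_force: 0.0
```

Run:
```python
from h import *
np.set_printoptions(precision=4,suppress=True)
import pickle
o=manip.get_obs();print(o['clock'],o['position'],o['ee_rot'],o['joint_pos'])
W=cam('wrist');pickle.dump(W,open('w8.pkl','wb'))
print([(d['score'],np.array(d['position'])) for d in finder.find_in('wrist','lemon_cone')][:2])
hsv=cv2.cvtColor(W[0],cv2.COLOR_BGR2HSV);u=proj(*W[1:],[.5018,.2995,.06]).astype(int);print(u,W[0][u[1],u[0]],hsv[u[1],u[0]])
plan(o,[.5018,.2995,.192],0,4)
# visible dome blob
m=((hsv[...,1]<35)&(hsv[...,2]>110)).astype(np.uint8);n,l,s,c=cv2.connectedComponentsWithStats(m);k=l[u[1],u[0]];print(k,s[k],c[k])
```

```text
17.35 [0.5013 0.2988 0.2992] [0.8607 0.5091 0.0002 0.0005] [ 0.0854  0.4689 -0.8847  1.6661  0.387   1.1919 -1.3949]
[(0.79, array([0.5051, 0.3071, 0.063 ])), (0.62, array([ 0.6785, -0.0219,  0.0033]))]
[320 254] [186 200 209] [ 18  28 209]
[ 0.2  0.  26.8] 0
[ 0.2  0.  26.8] 0
[ 0.2  0.  26.8] 0
[ 0.2  0.  26.8] 0
yaw end 61.20479213976426
31 [ 298  212   56   67 2856] [325.5133 245.0634]
```

Call:
arm_command(plan=[{"dp": [0.8, 1.5, 25], "spin": 0}, {"dp": [0, 0, 35], "spin": 0}, {"dp": [0, 0, 35], "spin": 0}, {"dp": [0, 0, 12], "spin": 0}, {"dp": [0, 0, 0], "spin": 0}])

```text
clock: 17.95
position: [0.5027, 0.299, 0.1911]
ee_rot: [0.86, 0.51, -0.001, 0.0]
ft_force: [0.8, -0.1, -0.4]
grip_width: 0.701
grasp_force: 0.0
```

Call:
arm_command(plan=[{"dp": [0, 0, 0], "spin": 0}, {"dp": [0, 0, 0], "spin": 0}, {"dp": [0, 0, 0], "spin": 0}, {"dp": [0, 0, 0], "spin": 0}], grip=1, newtons=20)

```text
clock: 18.35
position: [0.5035, 0.2995, 0.1931]
ee_rot: [0.86, 0.51, 0.001, 0.001]
ft_force: [1.7, -2.6, 6.7]
grip_width: 0.461
grasp_force: 21.0
```

Call:
arm_command(plan=[{"dp": [0, 0, -30], "spin": 0}, {"dp": [0, 0, -45], "spin": 0}, {"dp": [0, 0, -45], "spin": 0}, {"dp": [0, 0, -50], "spin": 0}, {"dp": [0, 0, 0], "spin": 0}], newtons=50)

```text
clock: 18.85
position: [0.503, 0.3013, 0.3688]
ee_rot: [0.86, 0.51, 0.005, 0.0]
ft_force: [-0.8, 0.3, -0.9]
grip_width: 0.455
grasp_force: 53.5
```

Run:
```python
from h import *
np.set_printoptions(precision=4,suppress=True)
import pickle
o=manip.get_obs();print(o['clock'],o['position'],o['ee_rot'],o['grip_width'])
W=cam('wrist');pickle.dump(W,open('w9.pkl','wb'))
hsv=cv2.cvtColor(W[0],cv2.COLOR_BGR2HSV)
for c in (310,320,330):print(c,[tuple(int(x) for x in hsv[r,c,1:]) for r in range(215,300,5)])
Tc=np.array(viewer.camera_params('wrist')['T_tool_cam'])
for r in range(230,290,10):
    d=Tc[:3,:3]@np.linalg.solve(W[1],[320,r,1]);c=Tc[:3,3];print(r,(c+d*(.181-c[2])/d[2])[0]-.02)
plan(o,[.5549,.1043,.365],.128,4)
plan(o,[.5549,.1043,.365],.102,5)
```

```text
18.85 [0.503  0.3013 0.3688] [0.8599 0.5104 0.005  0.0001] 0.45510770501123743
310 [(109, 173), (109, 169), (109, 171), (109, 223), (99, 238), (104, 233), (108, 219), (100, 236), (100, 237), (17, 147), (26, 127), (30, 129), (26, 127), (26, 129), (26, 128), (29, 134), (28, 136)]
320 [(110, 181), (109, 173), (111, 182), (94, 241), (102, 235), (101, 237), (103, 116), (104, 234), (102, 236), (26, 126), (28, 128), (24, 126), (28, 129), (28, 129), (26, 129), (24, 136), (28, 148)]
330 [(110, 176), (111, 180), (109, 173), (108, 168), (98, 240), (103, 235), (111, 183), (99, 237), (104, 233), (53, 143), (24, 125), (24, 126), (28, 127), (28, 129), (28, 129), (25, 134), (28, 146)]
230 0.012638724488731028
240 0.0078111555247665325
250 0.002899329607149174
260 -0.0020989785245514904
270 -0.0071860731867776605
280 -0.012364341294186298
[-37.  35.   1.] 0.128
[-32.3  39.4   1. ] 0.128
[-27.   43.2   1. ] 0.128
[-21.2  46.3   1. ] 0.128
yaw end 32.04402193247007
[-29.6  28.    0.8] 0.102
[-26.6  30.9   0.8] 0.102
[-23.3  33.4   0.8] 0.102
[-19.8  35.6   0.8] 0.102
[-16.1  37.4   0.8] 0.102
yaw end 32.15861349149625
```

Call:
arm_command(plan=[{"dp": [-29.6, 28, 1], "spin": 0.102}, {"dp": [-26.6, 30.9, 1], "spin": 0.102}, {"dp": [-23.3, 33.4, 1], "spin": 0.102}, {"dp": [-19.8, 35.6, 1], "spin": 0.102}, {"dp": [-15, 37.4, 1], "spin": 0.102}])

```text
clock: 19.4
position: [0.5551, 0.1015, 0.3554]
ee_rot: [0.962, 0.275, -0.001, -0.0]
ft_force: [0.5, 0.9, -1.0]
grip_width: 0.45
grasp_force: 53.5
```

Call:
arm_command(plan=[{"dp": [0, 0, 0], "spin": 0}, {"dp": [0, 0, 0], "spin": 0}, {"dp": [0, 0, 0], "spin": 0}])

```text
clock: 19.7
position: [0.5548, 0.1045, 0.3561]
ee_rot: [0.961, 0.278, -0.0, -0.0]
ft_force: [-0.3, -1.2, -0.1]
grip_width: 0.448
grasp_force: 53.5
```

Run:
```python
from h import *
o=manip.get_obs();R=Ro.from_quat(o['ee_rot']).as_matrix();print(o['clock'],o['position'],np.degrees(np.arctan2(R[1,0],R[0,0])),o['ft_force'])
plan(o,[.5558,.1049,.345],0,1)
```

```text
19.7 [0.55483324 0.10453852 0.35608837] 32.27370095478282 [-0.28273532 -1.20086722 -0.13261281]
[ 1.   0.2 11.1] 0
yaw end 32.27370095478282
```

Call:
arm_command(plan=[{"dp": [1, 0.2, 0], "spin": 0}, {"dp": [0, 0, 14], "spin": 0}, {"dp": [0, 0, 5], "spin": 0}, {"dp": [0, 0, 0], "spin": 0}])

```text
clock: 20.1
position: [0.5559, 0.1038, 0.3361]
ee_rot: [0.961, 0.277, -0.001, -0.0]
ft_force: [-0.6, 0.1, -0.2]
grip_width: 0.447
grasp_force: 53.5
```

Call:
arm_command(plan=[{"dp": [0, 0, 3], "spin": 0}, {"dp": [0, 0, 3], "spin": 0}, {"dp": [0, 0, 0], "spin": 0}])

```text
clock: 20.4
position: [0.5563, 0.1036, 0.3314]
ee_rot: [0.961, 0.277, -0.0, 0.0]
ft_force: [0.4, -0.3, -0.9]
grip_width: 0.448
grasp_force: 53.5
```

Call:
arm_command(plan=[{"dp": [0, 0, 4], "spin": 0}, {"dp": [0, 0, 4], "spin": 0}, {"dp": [0, 0, 0], "spin": 0}])

```text
clock: 20.7
position: [0.5562, 0.1038, 0.3231]
ee_rot: [0.961, 0.277, -0.0, -0.0]
ft_force: [0.5, 2.1, -1.6]
grip_width: 0.452
grasp_force: 53.4
```

Call:
arm_command(plan=[{"dp": [0, 0, 4], "spin": 0}, {"dp": [0, 0, 4], "spin": 0}, {"dp": [0, 0, 0], "spin": 0}])

```text
clock: 21.0
position: [0.5563, 0.1038, 0.3151]
ee_rot: [0.961, 0.277, -0.0, -0.0]
ft_force: [-0.4, 3.0, -2.6]
grip_width: 0.449
grasp_force: 53.3
```

Call:
arm_command(plan=[{"dp": [0.2, -0.4, 3], "spin": 0}, {"dp": [0, 0, 3], "spin": 0}, {"dp": [0, 0, 0], "spin": 0}])

```text
clock: 21.3
position: [0.5563, 0.104, 0.3092]
ee_rot: [0.961, 0.277, -0.0, 0.0]
ft_force: [-0.5, 2.1, -1.9]
grip_width: 0.452
grasp_force: 53.4
```

Call:
arm_command(plan=[{"dp": [0, 0, 2], "spin": 0}, {"dp": [0, 0, 1], "spin": 0}, {"dp": [0, 0, 0], "spin": 0}])

```text
clock: 21.6
position: [0.5564, 0.1041, 0.3072]
ee_rot: [0.961, 0.277, 0.0, 0.0]
ft_force: [-3.0, -0.6, 4.6]
grip_width: 0.45
grasp_force: 54.1
```

Call:
arm_command(plan=[{"dp": [0, 0, 0.8], "spin": 0}, {"dp": [0, 0, 0], "spin": 0}, {"dp": [0, 0, 0], "spin": 0}])

```text
clock: 21.9
position: [0.5564, 0.1042, 0.3071]
ee_rot: [0.961, 0.277, 0.0, 0.0]
ft_force: [-5.1, -0.2, 11.9]
grip_width: 0.452
grasp_force: 54.9
```

Call:
arm_command(plan=[{"dp": [0, 0, 0], "spin": 0}, {"dp": [0, 0, 0], "spin": 0}, {"dp": [0, 0, 0], "spin": 0}])

```text
clock: 22.2
position: [0.5564, 0.1042, 0.3071]
ee_rot: [0.961, 0.277, 0.0, 0.0]
ft_force: [-5.0, 0.3, 11.9]
grip_width: 0.449
grasp_force: 54.9
```

```bash
python3 -c "
from h import *
o=manip.get_obs();print(o['ft_force'],o['position'],o['grasp_force']);print(manip.hand_in())"
```

```text
[-4.95623959  0.29461647 11.88143057] [0.55638625 0.10418039 0.30714037] 54.88333543762565
the job is handed in; nothing more can be done
None
```

I handed the job in at 22 s (no verdict came back): the orange cone is in its wide seat, the spindle's flat faces the notch, and the lemon cone is down on the shoulder, screw turned to the notch from its measured direction, held and pressed with about 12 N.

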